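Roll PCR cap strips home, park the roller on its line, close the cover

TASK

Seat the three cap strips on the cold block: press on the rubber roller from above with the fingertips, firmly but not hard, and roll it from the end deck where it lies over the caps, so that every strip ends flush with the rails, and on to the other end deck, where you stop it on the engraved line. Roll it only: do not grip, lift or drag it, do not lean your weight on it, and keep your fingers off the caps. Then let go of the roller, fold the clear cover gently shut over the strips, and leave everything else on the bench where it is.

Things in the scene. Friction and masses are not known exactly. Their poses are not given: they have to be found in the camera images.
- block: Aluminium cold block for 0.2 ml tubes, on a soft foam pad on a grey mat: it gives 5 to 10 mm under firm fingers and springs back; its height varies by 8 mm. Origin: centre of its underside, below the middle strip. x points away from the robot, y to its left. Spans x -64 to 64, y -87.5 to 82.5 mm. Side rails (|x| 36 to 64) and flat end decks (|y| over 30) are level, their top 42 mm above the origin; the strips stand between them.
- mark (a point): Middle of the engraved dark line across the right-hand (-y) end deck, on the deck's surface: block x 0, y -55, z 42 mm; axes as the block's, the line runs along x. The roller is on the mark when its axis is straight above the line and parallel to it.
- roller: Cap roller, loose: dark grey rubber cylinder with light domed ends, diameter 32 mm, 124 mm long (straight part 92 mm), about 0.24 kg, own x along its axis, own z up at the start. Starts on the left-hand (+y) deck at block y +37 to +50 mm, parallel to the strips; rolls towards -y. Slight rolling resistance: it stays where it is left on the deck. Lying on the rails its top is 32 mm above them.
- roller_center (a point): Centre of the roller, on its axis, 16 mm above the rails while it lies on them. A fingertip that presses on top of the roller without slipping moves twice as far as this point. Rolled without sliding it makes about one whole turn on its way to the line.
- strip0 (a joint): How far the left-hand cap strip (block y +18 mm) stands proud of the rails, m: 0.0022 to 0.0032 at the start, 0 when flush, fully home. A strip is a row of 8 white domed caps, 72 mm along x, 8 mm wide; 12 N on it pushes it straight down (the roller's weight does not), and it stays. 12 to 18 N from the fingers on the roller is ample; over 25 N tubes crack.
- strip1 (a joint): The same for the middle strip (block y 0).
- strip2 (a joint): The same for the right-hand strip (block y -18 mm).
- cover (a joint): Angle of the clear hinged cover, rad: 0 shut flat on the rails, about 1.57 upright, 1.65 to 1.9 (leaning back away from the robot) at the start. Its hinge is stiff enough to stay at any angle (about 1 N at the tab moves it). 64 mm wide (block y -32 to 32 mm), 2.6 mm thick, 5 mm at the rim, 132 mm from hinge to edge, tab 30 mm wide to 146 mm. Shut, it clears a roller parked on the mark.
- cover_hinge (a point): Middle of the cover's hinge line, on the far side of the block: block x +70, y 0, z 42.6 mm. The hinge line runs along the block's y.
- cover_tab (a point): Middle of the cover's tab at its free edge, 139 mm from the hinge, on the outer face (the face that is on top when shut).
- marker_pen: Bystander, loose: dark marker pen, 113 mm long, 12 mm thick, lying on the mat in front of the block. Leave alone.
- timer: Bystander, loose: pale green bench timer, 62 x 70 x 22 mm, on the mat to the right of the block. Leave alone.
- tube_rack: Bystander, loose: black rack with small tubes, 75 x 110 mm, 47 mm high with the tubes, on the mat to the left of the block. Leave alone.
- well_plate: Bystander, loose: 96-well plate, 86 x 128 x 15 mm, on the bench. Leave alone.
- foil_beaker: Bystander, loose: foil-topped beaker, 72 mm across, 92 mm high, on the bench. Leave alone.
- pipette: Bystander, loose: dark blue pipette, about 300 mm long, lying on the bench. Leave alone.
- tip_box: Bystander, loose: closed pipette-tip box, 85 x 120 x 76 mm, on the bench. Leave alone.
Not all that is in view belongs to the job. Several things have the shape of the roller; the one meant has the colours described above.

How it is judged:
On the way, in this order (a step that is already met when the one before it is completed fails the run):
1. all three cap strips are flush with the rails (value of joint each of strip0, strip1, strip2 below 0.0006 m), for 0.1 s.
2. the roller lies still on the engraved line, let go, having rolled there by about one whole turn (y of roller_center in the frame of mark between -0.005 and 0.005 m and x of roller_center in the frame of mark between -0.01 and 0.01 m and z of roller_center in the frame of mark between 0.012 and 0.02 m and angle between the x axis of roller and the x axis of block, either way round below 0.07 rad and linear speed of roller below 0.004 m/s and angle between roller's own z axis and vertical below 1.4 rad and contact force between each of the arm, the fingers and roller below 0.1 N), for 0.3 s.
3. the cover is shut (value of joint cover below 0.05 rad), for 0.2 s.
At the end, for the whole second after the job is handed in: All strips less than 0.6 mm proud; roller at rest on the deck, let go, axis within 5 mm of the line and 4 degrees of parallel, within 10 mm of centred between the rails, its own z within 80 degrees of up (about one whole turn rolled); cover shut to within 0.05 rad (all of step 1 and all of step 2 and value of joint cover below 0.05 rad); the robot touches nothing.
It fails at once if the fingers press on the roller with more than 25 N (contact force between the fingers and roller above 25 N).
It fails at once if a finger or the arm touches the caps (contact force between any of the fingers, the arm and strip0 above 0.3 N or contact force between any of the fingers, the arm and strip1 above 0.3 N or contact force between any of the fingers, the arm and strip2 above 0.3 N).
It fails at once if the roller is lifted more than 8 mm off the block, falls off it, or is dragged (it comes to the middle strip without having turned over) (z of roller_center in the frame of mark above 0.024 m or z of roller_center in the frame of mark below 0 m or (y of roller_center in the frame of mark between 0.05 and 0.06 m and angle between roller's own z axis and vertical below 1.2 rad)).
It fails at once if the cover is slammed, forced (more than 25 N) or shut on the roller (velocity of joint cover below -3 rad/s or contact force between the fingers and cover above 25 N or contact force between roller and cover above 2 N).
It fails at once if a bystander is moved more than 15 mm (distance of any of marker_pen, timer, tube_rack, well_plate, foil_beaker, pipette, tip_box from where it was at the start of the episode above 0.015 m).
It also fails if it takes over 72 s, if anything falls off the work surface, if the arm or the gripper's body presses on something with over 40 N, if the wrist force passes 120 N, or if a joint passes its speed limit or range.

ROBOT

A 6-joint arm with a two-finger parallel gripper is mounted at the origin on the work surface. World frame = base frame: x ahead of the robot, y to its left, z up, the work surface at z = 0. Lengths are in m, angles in rad, forces in N, time in s.
With the tool pointing down it reaches from about 0.35 to 0.975 m from the base axis. Payload 4.9 kg.
Tool frame: the origin (TCP) lies where the fingers leave the gripper's body, on its centre line; the fingertips stand 73 mm ahead of it and the grasp point (between the pads) lies 54 mm ahead of it; z points along the fingers, y is the direction in which the jaws open and shut (so a half turn about z gives the same grasp; the last joint's range is limited). The gripper opens to 85 mm and grips with 20 to 120 N. Pads are 22 mm wide; open, the fingers measure 114 mm over their backs; the gripper's body (76 mm by 85 mm) begins 54 mm behind the grasp point. The pads swing forward as they close: fully open they stand 13 mm farther back than shut.
Start: joints at [-1.338, 0.053, 1.613, -0, 1.476, -0.119], TCP at [0.215, -0.587, 0.304] pointing down, gripper open.
Joint ranges: [-3.01, 3.01], [-1.01, 2.22], [0.06, 2.58], [-1.02, 4.17], [0.09, 2.62], [-3.14, 3.14]. Speed limits (rad/s): [2.57, 2.57, 3.14, 3.14, 3.14, 3.14].

INTERFACE

Orientations are given as a rotation vector (axis times angle).
In Python, from station import monitor, vision, workorder gives the robot as it stands.
- The arm moves only by the tool arm_command, never from a script. Its argument "rows" is text: rows parted by semicolons, each of 6 numbers parted by spaces: the shift along the world's x, y, z in mm, then the turn, a rotation vector about the world's x, y, z in degrees. In form: tx ty tz wx wy wz; .... A call has 1 to 12 rows; each row is the pose to reach, as a shift and turn from the pose measured when the call began; what a row does not reach only later rows make up. A row lasts 1/8 s, in which the tool goes at most 62.5 mm and 10.7 degrees, less where a joint would pass 70% of its speed; a pose out of reach is approached as far as the arm can. A call with a gripper value outside its range is refused whole. "jaw" is the opening, from 0 (shut) to 1 (fully open), set as the call begins (left out, the last holds). The fingers move at their own pace and stop on an object; "squeeze" is the grip in N (left out, the last holds). Time passes only in rows, so rows that repeat a pose let the fingers close. It gives the time, the measured TCP pose, the force and the opening at its end, in the units of the state.
- monitor.get_obs(): the state, without advancing time (a new reading comes with each control period).
- vision.get_image(name): name is "scene" or "top"; returns a dict with "frame" (420x560x3 uint8, red, green, blue), "vfov" (degrees; the focal length in pixels is half the picture's height over the tangent of half this angle, whatever the lens; pixels are square), "cx", "cy" (the principal point, pixels), "R" (3x3) and "t" (3): a world point X has camera coordinates R X + t. Camera axes: x right, y down, z forward; pixel columns grow to the right and rows downward; lengths in m; the calibration is good to about 2 mm. A picture is of the moment at which its call begins. There is no depth.
- workorder.finish_job(): hands the job in, once; it reports no verdict.
The state is a dict: "t": time; "q": joint angles; "dq": joint speeds; "effort": joint torques, N m; "tool_pos": TCP position; "tool_rot": TCP orientation; "contact_force": force on the tool from outside, world axes, zero at the start; "wrist_torque": the same for the moment, N m; "opening": finger opening in m.
Only numpy, scipy, OpenCV 4.12 (cv2) and the standard library are available. Lean on these libraries where they do the work, as an engineer would, in place of code of your own. Each camera call takes 0.05 s, during which the arm holds its last target. There are 200 camera calls.

## Working session

There is one attempt and no reset: what is moved stays moved. The work goes in short steps, Python scripts to look and compute and a tool call to move; the robot and the scene stay as the last step left them, time stands still between calls to the robot, and variables do not carry over. Pictures are saved under pics/ and viewed, about 8 in all and at most 12, crops included, and the job is handed in when it is done.

Besides the shell and the picture viewer there is one more tool, called after ">>>" as name(argument=value, ...), one argument or row to a line, values as JSON. arm_command: Moves the arm, as the interface text tells. Its arguments: {"type":"object","properties":{"rows":{"type":"string"},"jaw":{"type":"number"},"squeeze":{"type":"number"}},"required":["rows"]}

```bash
mkdir -p pics; ls
cat > h.py <<'E'
import numpy as np, cv2
from station import monitor, vision, workorder
def snap(n,f=None):
    d=vision.get_image(n)
    if f: cv2.imwrite('pics/'+f,d['frame'][:,:,::-1])
    return d
def K(d):
    f=d['frame'].shape[0]/2/np.tan(np.radians(d['vfov'])/2); return f
def ray(d,u,v):
    R=np.array(d['R']);t=np.array(d['t']);f=K(d)
    return -R.T@t, R.T@np.array([(u-d['cx'])/f,(v-d['cy'])/f,1])
def onz(d,u,v,z):
    o,r=ray(d,u,v); return o+r*(z-o[2])/r[2]
def proj(d,X):
    c=np.array(d['R'])@np.array(X)+np.array(d['t']); f=K(d)
    return np.array([d['cx']+f*c[0]/c[2],d['cy']+f*c[1]/c[2]])
def tri(d1,p1,d2,p2):
    o1,r1=ray(d1,*p1);o2,r2=ray(d2,*p2)
    s=np.linalg.lstsq(np.c_[r1,-r2],o2-o1,rcond=None)[0]
    a=o1+r1*s[0];b=o2+r2*s[1]; return (a+b)/2,np.linalg.norm(a-b)
E
python3 - <<'E'
from h import *
a=snap('top','top0.png');b=snap('scene','scene0.png')
for d in(a,b): print(ray(d,d['cx'],d['cy']),K(d),d['cx'],d['cy'])
o=monitor.get_obs();print(o)
E
```

```text
pics
(array([0.27432051, 0.05353263, 1.46489891]), array([ 0.17091882, -0.0151389 , -0.9851688 ])) 525.3510775107221 276.35735083515647 207.65053332074027
(array([ 1.21381629, -0.26855528,  1.17043314]), array([-0.51619751,  0.23628506, -0.82323113])) 445.7425927063522 282.94103080542874 207.37085407004767
{'t': 0.1, 'q': array([-1.33801572e+00,  5.32531930e-02,  1.61419603e+00,  3.39956749e-06,
        1.47599876e+00, -1.19001781e-01]), 'dq': array([ 0.00025365, -0.00383504, -0.00251551, -0.00011405,  0.00216886,
       -0.00024915]), 'effort': array([-6.83436087e-05, -3.94900882e+01, -3.71364176e+01, -8.09529502e-05,
        3.93361013e-03,  3.97161301e-06]), 'tool_pos': array([ 0.21525366, -0.58628808,  0.30278568]), 'tool_rot': array([-3.09129712e+00, -5.49408962e-01,  1.60304080e-04]), 'contact_force': array([ 1.13704717, -0.61230582,  0.45985532]), 'wrist_torque': array([-0.02400403,  0.05087397, -0.02453082]), 'opening': 0.08518778315933187}
```

View pics/top0.png

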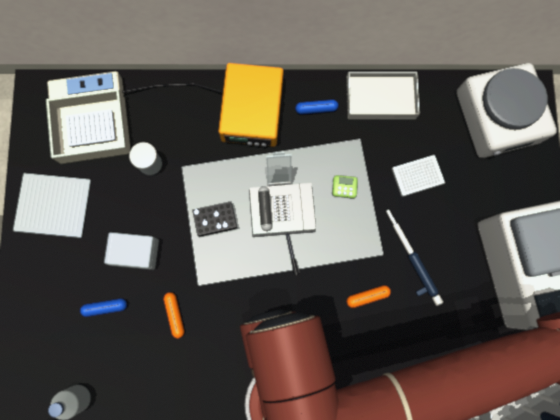

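View pics/scene0.png

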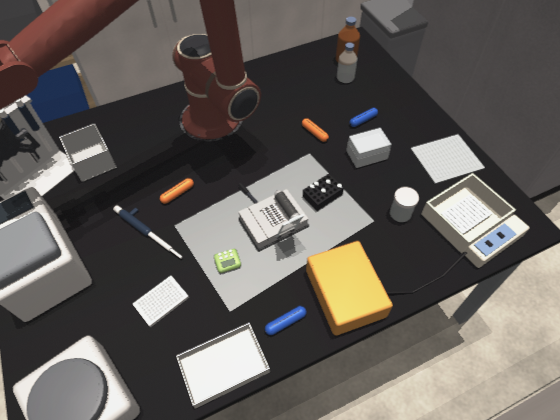

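The dark grey roller on the block is at top (265,208) and scene (289,208). The lookalikes in the top view are orange at (174,315) and (369,296), and blue at (317,106) and (104,307). I choose the dark one with light ends on the block, and check it in a crop.

Run:
```python
from h import *
a=cv2.imread('pics/top0.png')[145:285,225:335];b=cv2.imread('pics/scene0.png')[170:285,220:320]
a=cv2.resize(a,None,fx=4,fy=4,interpolation=cv2.INTER_CUBIC)
b=cv2.resize(b,None,fx=3.5,fy=3.5,interpolation=cv2.INTER_CUBIC)
c=np.zeros((560,800,3),np.uint8);c[:560,:440]=a;c[:b.shape[0],445:445+b.shape[1]]=b
cv2.imwrite('pics/crop0.png',c)
```

```text
(no output)
```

View pics/crop0.png

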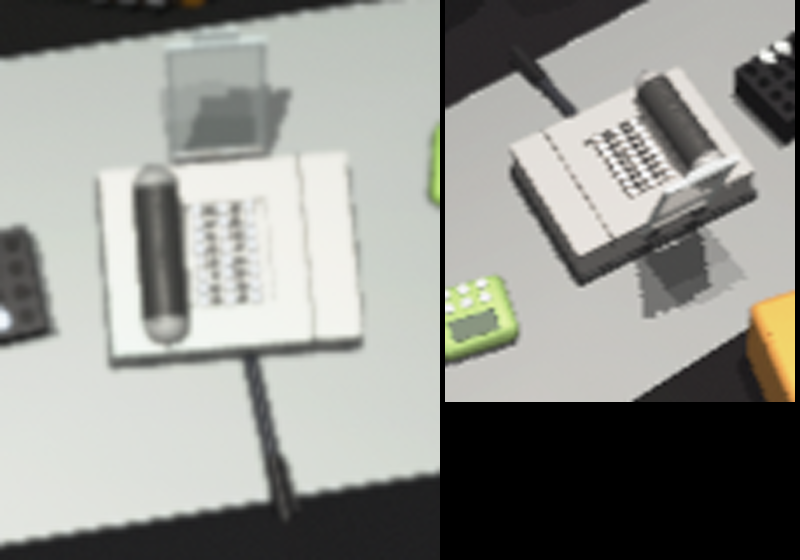

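```bash
cat > m.py <<'E'
from h import *
a=snap('top');b=snap('scene')
T=lambda p:(p[0]/4+225-.4,p[1]/4+145-.4)
S=lambda p:((p[0]-445)/3.5+220-.4,p[1]/3.5+170-.4)
top=dict(FL=(97,172),FR=(348,153),NR=(362,345),NL=(110,356),lF=(298,155),lN=(314,345))
sc=dict(FL=(755,180),FR=(583,275),NR=(512,148),NL=(681,70),lF=(615,240),lN=(543,133))
P={}
for k in top:
    P[k],e=tri(a,T(top[k]),b,S(sc[k])); print(k,P[k].round(4),round(e,4))
z=np.mean([p[2] for p in P.values()]);print('z',z)
Q={k:onz(a,*T(top[k]),z) for k in top}; Q2={k:onz(b,*S(sc[k]),z) for k in sc}
for k in Q: print(k,Q[k].round(4),Q2[k].round(4))
# rigid fit of block frame
L=dict(FL=(64,82.5),FR=(64,-87.5),NR=(-64,-87.5),NL=(-64,82.5),lF=(64,-55),lN=(-64,-55))
for q in(Q,Q2,P):
    A=np.array([L[k] for k in L])/1e3;B=np.array([q[k][:2] for k in L])
    ca,cb=A.mean(0),B.mean(0);H=(A-ca).T@(B-cb);th=np.arctan2(H[0,1]-H[1,0],H[0,0]+H[1,1])
    R=np.array([[np.cos(th),-np.sin(th)],[np.sin(th),np.cos(th)]]);t=cb-R@ca
    print('yaw',np.degrees(th),'org',t,'res',np.abs((A-ca)@R.T+cb-B).max())
    print('line mid',R@[0,-.055]+t,'hinge',R@[.07,0]+t)
r=[onz(a,*T(p),z+.016) for p in((155,166),(171,343))];print('roller top',r)
for p in r:print('block',(R.T@(p[:2]-t)).round(4))
r=[onz(b,*S(p),z+.016) for p in((646,76),(712,162))];print('roller sc',r)
c,e=tri(a,T((215,35)),b,S((720,165)));print('cover edge',c,e)
E
python3 m.py
```

```text
FL [0.5794 0.1067 0.0327] 0.0023
FR [ 0.5953 -0.0666  0.0231] 0.0034
NR [ 0.4577 -0.0734  0.0345] 0.0021
NL [0.4496 0.0974 0.0408] 0.0019
lF [ 0.5886 -0.0315  0.0453] 0.0003
lN [ 0.457  -0.0417  0.0372] 0.001
z 0.03560958344758791
FL [0.5792 0.1076 0.0356] [0.5806 0.1046 0.0356]
FR [ 0.592  -0.0671  0.0356] [ 0.6026 -0.0672  0.0356]
NR [ 0.4572 -0.0743  0.0356] [ 0.4588 -0.0726  0.0356]
NL [0.4505 0.0984 0.0356] [0.4458 0.0982 0.0356]
lF [ 0.5907 -0.0323  0.0356] [ 0.5833 -0.0293  0.0356]
lN [ 0.4574 -0.0413  0.0356] [ 0.4558 -0.0418  0.0356]
yaw 3.5038322023930877 org [0.51994795 0.01846444] res 0.004188571508084604
line mid [ 0.52330929 -0.03643275] hinge [0.5898171  0.02274251]
yaw 4.248188686343029 org [0.51967142 0.01859082] res 0.01263626118973038
line mid [ 0.52374565 -0.03625807] hinge [0.5894791  0.02377621]
yaw 3.8089496084260808 org [0.51993713 0.01843571] res 0.0057287581337226445
line mid [ 0.52359077 -0.0364428 ] hinge [0.58978251 0.0230858 ]
roller top [array([0.57980466, 0.06716706, 0.05160958]), array([0.45719521, 0.05665198, 0.05160958])]
block [0.063  0.0446]
block [-0.0601  0.0423]
roller sc [array([0.44913156, 0.06193082, 0.05160958]), array([0.55723216, 0.07441345, 0.05160958])]
cover edge [0.63776908 0.03302918 0.1831529 ] 0.011131650949376806
```

```bash
cat > fit.py <<'E'
from m import *
from scipy.optimize import least_squares
L3={k:(*L[k],42) for k in L}
def W(p,l):
    c,s=np.cos(p[3]),np.sin(p[3]);x,y,z=np.array(l)/1e3
    return np.array([p[0]+c*x-s*y,p[1]+s*x+c*y,p[2]+z])
def res(p):
    r=[]
    for k in L3:
        X=W(p,L3[k]); r+=list(proj(a,X)+0-T(top[k])); r+=list((proj(b,X)+p[4:6]-S(sc[k])))
    return np.r_[r,p[4:6]/1.]
s=least_squares(res,[.52,.018,.005,.06,0,0],loss='soft_l1');print(s.x,s.cost)
print(s.fun.reshape(-1,2).round(1).tolist())
p=s.x
E
python3 fit.py|tail -3
```

```text
cover edge [0.63776908 0.03302918 0.1831529 ] 0.011131650949376806
[ 0.51939175  0.01863013 -0.00072323  0.06801947  0.09300628  0.47460609] 8.244789975237772
[[0.8, 0.1], [-0.1, -1.4], [-0.8, 0.6], [-0.9, -4.5], [-0.3, -1.8], [0.1, 0.1], [0.6, -0.0], [0.2, 0.5], [0.0, 0.9], [-0.3, 0.8], [-0.2, -0.9], [0.8, 0.1], [0.1, 0.5]]
```

```bash
sed -i "s/r+=list((proj(b,X)+p\[4:6\]-S(sc\[k\])))/r+=list((proj(b,X)+p[4:6]-S(sc[k]))*(k not in('FL','FR')))/" fit.py
cat >> fit.py <<'E'
zt=p[2]+.042
print('ztop',zt,'yaw',np.degrees(p[3]))
c,s_=np.cos(p[3]),np.sin(p[3]);Rb=np.array([[c,-s_],[s_,c]])
for q in((155,166),(171,343)):
    X=onz(a,*T(q),zt+.016);print('roller end block',Rb.T@(X[:2]-p[:2]))
print('line mid',W(p,(0,-55,42)),'hinge',W(p,(70,0,42.6)))
E
python3 fit.py|tail -7
```

```text
cover edge [0.63776908 0.03302918 0.1831529 ] 0.011131650949376806
[ 0.51893915  0.01867422  0.00112571  0.06844787 -0.02320925  0.42229058] 3.0360176787513806
[[0.7, 0.1], [-0.0, -0.0], [-0.8, 0.6], [-0.0, -0.0], [-0.3, -1.7], [-0.1, -0.3], [0.6, 0.0], [0.0, 0.0], [0.0, 0.9], [-0.4, 0.3], [-0.1, -0.9], [0.6, -0.4], [-0.0, 0.4]]
ztop 0.04312571185276204 yaw 3.9217743160519936
roller end block [0.06241385 0.0442552 ]
roller end block [-0.05997331  0.04216174]
line mid [ 0.52270085 -0.03619699  0.04312571] hinge [0.58877524 0.02346183 0.04372571]
```

>>> arm_command(
  rows="302 657 0 0 0 73.7;302 657 0 0 0 73.7;302 657 0 0 0 73.7;302 657 0 0 0 73.7;302 657 0 0 0 73.7;302 657 0 0 0 73.7;302 657 0 0 0 73.7;302 657 0 0 0 73.7;302 657 0 0 0 73.7;302 657 0 0 0 73.7;302 657 0 0 0 73.7;302 657 0 0 0 73.7",
  jaw=0.45,
)

```text
t: 1.9
tool_pos: [0.5179, 0.0731, 0.3039]
tool_rot: [-2.142, -2.298, -0.0]
contact_force: [0.6, -0.8, -0.3]
opening: 0.0385
```

>>> arm_command(
  rows="0 0 -55 0 0 0;0 0 -105 0 0 0;0 0 -113 0 0 0;0 0 -113 0 0 0",
)

```text
t: 2.4
tool_pos: [0.5183, 0.073, 0.1917]
tool_rot: [2.142, 2.297, 0.001]
contact_force: [0.3, -0.8, 1.1]
opening: 0.0384
```

Run:
```python
from h import *
a=snap('top','top1.png')['frame'][145:285,225:335,::-1];b=snap('scene','scene1.png')['frame'][140:270,220:320,::-1]
a=cv2.resize(a,None,fx=4,fy=4,interpolation=cv2.INTER_CUBIC)
b=cv2.resize(b,None,fx=3.5,fy=3.5,interpolation=cv2.INTER_CUBIC)
c=np.zeros((560,800,3),np.uint8);c[:560,:440]=a;c[:b.shape[0],445:445+b.shape[1]]=b
cv2.imwrite('pics/crop1.png',c)
o=monitor.get_obs();print(o['tool_pos'],o['contact_force'])
```

```text
[0.51946231 0.07291091 0.19376719] [-0.64453389 -0.1141398  -0.08691239]
```

View pics/crop1.png

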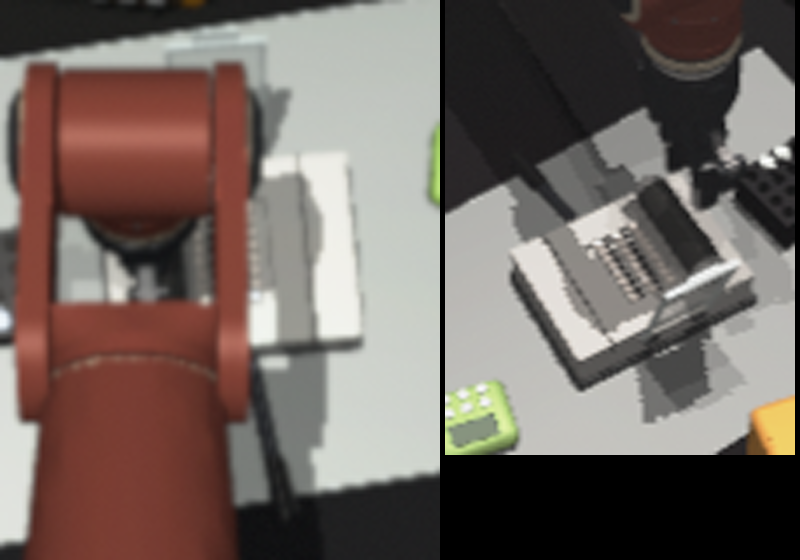

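>>> arm_command(
  rows="-1 -4 -10 0 0 0;-1 -4 -16 0 0 0;-1 -4 -20 0 0 0;-1 -4 -20 0 0 0",
)

```text
t: 3.0
tool_pos: [0.5181, 0.0689, 0.1732]
tool_rot: [2.141, 2.296, 0.004]
contact_force: [-0.7, 0.5, 0.2]
opening: 0.0386
```

```bash
cat > o.py <<'E'
from h import *
# averaged by several camera-call periods
P=[];F=[]
for i in range(1):
    o=monitor.get_obs();P.append(o['tool_pos']);F.append(o['contact_force'])
print(o['t'],np.mean(P,0).round(4),np.mean(F,0).round(2),o['tool_rot'].round(4),o['wrist_torque'].round(2))
E
python3 o.py
```

```text
3.0 [0.5181 0.0689 0.1732] [-0.72  0.51  0.19] [2.141  2.2957 0.0042] [0.04 0.01 0.01]
```

>>> arm_command(
  rows="0 0 -2 0 0 0;0 0 -4 0 0 0;0 0 -4 0 0 0",
)

```text
t: 3.38
tool_pos: [0.518, 0.0689, 0.169]
tool_rot: [2.141, 2.296, 0.004]
contact_force: [-0.3, 0.3, -0.8]
opening: 0.0385
```

>>> arm_command(
  rows="0 0 -2 0 0 0;0 0 -4 0 0 0;0 0 -4 0 0 0",
)

```text
t: 3.75
tool_pos: [0.5179, 0.0689, 0.1647]
tool_rot: [2.141, 2.296, 0.003]
contact_force: [-0.7, 0.7, 0.3]
opening: 0.0385
```

>>> arm_command(
  rows="0 0 -1 0 0 0;0 0 -3 0 0 0;0 0 -3 0 0 0",
)

```text
t: 4.12
tool_pos: [0.5177, 0.0689, 0.1614]
tool_rot: [2.142, 2.296, 0.003]
contact_force: [-0.2, -0.1, -0.9]
opening: 0.0386
```

>>> arm_command(
  rows="0 0 -2 0 0 0;0 0 -3 0 0 0;0 0 -3 0 0 0",
)

```text
t: 4.5
tool_pos: [0.5176, 0.0689, 0.1583]
tool_rot: [2.142, 2.296, 0.003]
contact_force: [0.1, 0.9, -0.6]
opening: 0.0383
```

>>> arm_command(
  rows="0 0 -1 0 0 0;0 0 -3 0 0 0;0 0 -3 0 0 0",
)

```text
t: 4.88
tool_pos: [0.5175, 0.0689, 0.155]
tool_rot: [2.142, 2.297, 0.002]
contact_force: [-0.2, 0.4, 0.1]
opening: 0.0384
```

>>> arm_command(
  rows="0 0 -1 0 0 0;0 0 -3 0 0 0;0 0 -3 0 0 0",
)

```text
t: 5.25
tool_pos: [0.5173, 0.0689, 0.1517]
tool_rot: [2.142, 2.297, 0.001]
contact_force: [0.3, -0.5, -0.2]
opening: 0.0381
```

>>> arm_command(
  rows="0.5 0 -1 0 0 0;0.5 0 -3 0 0 0;0.5 0 -3 0 0 0",
)

```text
t: 5.62
tool_pos: [0.518, 0.0689, 0.149]
tool_rot: [2.142, 2.297, 0.002]
contact_force: [-0.3, -1.1, 2.5]
opening: 0.0384
```

>>> arm_command(
  rows="0 0 -1 0 0 0;0 0 -2 0 0 0;0 0 -2 0 0 0",
)

```text
t: 6.0
tool_pos: [0.5181, 0.0689, 0.1474]
tool_rot: [2.142, 2.297, 0.002]
contact_force: [-2.5, -0.4, 6.0]
opening: 0.0382
```

```bash
python3 - <<'E'
from h import *
b=snap('scene','scene2.png')['frame'][155:275,220:330,::-1]
b=cv2.resize(b,None,fx=5,fy=5,interpolation=cv2.INTER_CUBIC)
cv2.imwrite('pics/crop2.png',b)
E
python3 o.py
```

```text
6.05 [0.5181 0.0689 0.1474] [-2.14  0.09  5.29] [2.1421e+00 2.2970e+00 1.5000e-03] [-0.06  0.47 -0.  ]
```

View pics/crop2.png

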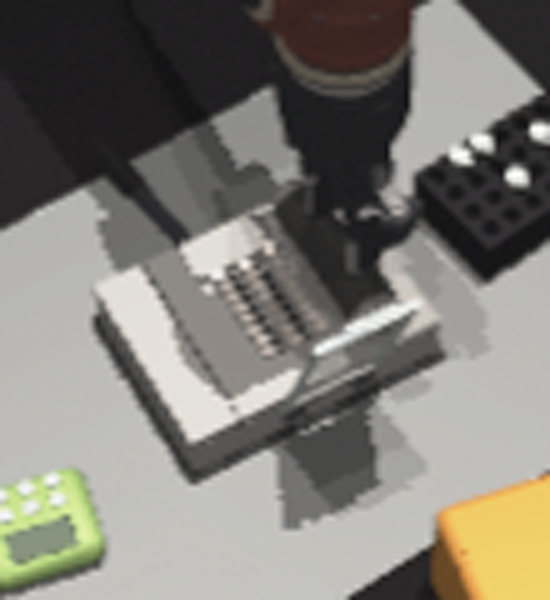

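>>> arm_command(
  rows="0 0 -2 0 0 0;0 0 -3.5 0 0 0;0 0 -3.5 0 0 0",
)

```text
t: 6.42
tool_pos: [0.5182, 0.0689, 0.1451]
tool_rot: [2.142, 2.297, 0.001]
contact_force: [-4.8, -1.3, 10.8]
opening: 0.0383
```

>>> arm_command(
  rows="-0.5 0 -0.5 0 0 0;-1 0 -1 0 0 0;-1 0 -1 0 0 0",
)

```text
t: 6.8
tool_pos: [0.518, 0.0689, 0.1457]
tool_rot: [2.141, 2.296, 0.003]
contact_force: [-2.3, 0.0, 8.7]
opening: 0.0386
```

>>> arm_command(
  rows="-0.7 0 -3 0 0 0;-0.5 -4 -4 0 0 0;-0.2 -8 -4 0 0 0;0 -12 -4 0 0 0;0.3 -16 -4 0 0 0;0.6 -20 -4 0 0 0;0.9 -24 -4 0 0 0;1.2 -28 -4 0 0 0;1.4 -32 -4 0 0 0;1.4 -32 -4 0 0 0",
)

```text
t: 8.05
tool_pos: [0.5205, 0.0363, 0.1439]
tool_rot: [2.14, 2.294, 0.004]
contact_force: [-3.7, -1.3, 12.5]
opening: 0.0384
```

```bash
python3 - <<'E'
from h import *
b=snap('scene','scene3.png')['frame'][155:275,220:330,::-1]
b=cv2.resize(b,None,fx=5,fy=5,interpolation=cv2.INTER_CUBIC)
cv2.imwrite('pics/crop3.png',b)
E
python3 o.py
```

```text
8.1 [0.5205 0.0364 0.1439] [-3.23 -1.44 11.54] [2.1396 2.2945 0.0039] [-0.23  0.71 -0.03]
```

View pics/crop3.png

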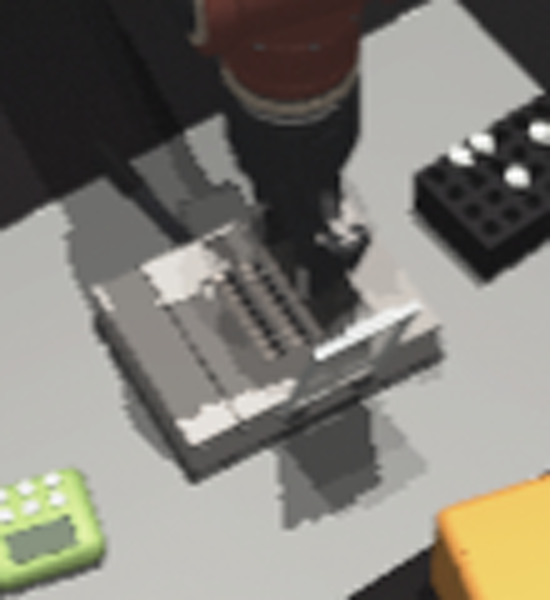

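>>> arm_command(
  rows="0 0 5 0 0 0;-0.7 5 13 0 0 0;-1.5 17.5 13 0 0 0;-1.5 17.5 12 0 0 0;-1.5 17.5 8 0 0 0;-1.5 17.5 5 0 0 0;-1.5 17.5 2 0 0 0;-1.5 17.5 2 0 0 0",
)

```text
t: 9.1
tool_pos: [0.519, 0.0537, 0.1464]
tool_rot: [2.141, 2.295, 0.002]
contact_force: [-3.8, 0.4, 8.9]
opening: 0.0385
```

>>> arm_command(
  rows="-1 0 -3 0 0 0;-0.9 -4 -5 0 0 0;-0.6 -8 -5 0 0 0;-0.4 -12 -5 0 0 0;-0.1 -16 -5 0 0 0;0.2 -20 -5 0 0 0;0.5 -24 -5 0 0 0;0.8 -28 -5 0 0 0;1 -32 -5 0 0 0;1 -32 -5 0 0 0",
)

```text
t: 10.35
tool_pos: [0.5214, 0.0209, 0.1439]
tool_rot: [2.139, 2.292, 0.004]
contact_force: [-2.6, -1.0, 12.5]
opening: 0.0383
```

>>> arm_command(
  rows="0 0 5 0 0 0;-1.2 5 13 0 0 0;-2 17.5 13 0 0 0;-2 17.5 13 0 0 0",
)

```text
t: 10.85
tool_pos: [0.5189, 0.0394, 0.1563]
tool_rot: [2.138, 2.294, 0.003]
contact_force: [-0.1, 0.4, 0.0]
opening: 0.0385
```

```bash
python3 - <<'E'
from h import *
b=snap('scene','scene4.png')['frame'][155:275,220:330,::-1]
a=snap('top','top4.png')['frame'][170:245,240:320,::-1]
b=cv2.resize(b,None,fx=4,fy=4,interpolation=cv2.INTER_CUBIC);a=cv2.resize(a,None,fx=4,fy=4,interpolation=cv2.INTER_CUBIC)
c=np.zeros((480,760,3),np.uint8);c[:,:440]=b;c[:300,440:]=a
cv2.imwrite('pics/crop4.png',c)
E
python3 o.py
```

```text
10.95 [0.519  0.0388 0.1563] [-0.59  0.58  0.1 ] [2.1384 2.2936 0.0028] [ 0.07 -0.03 -0.01]
```

View pics/crop4.png

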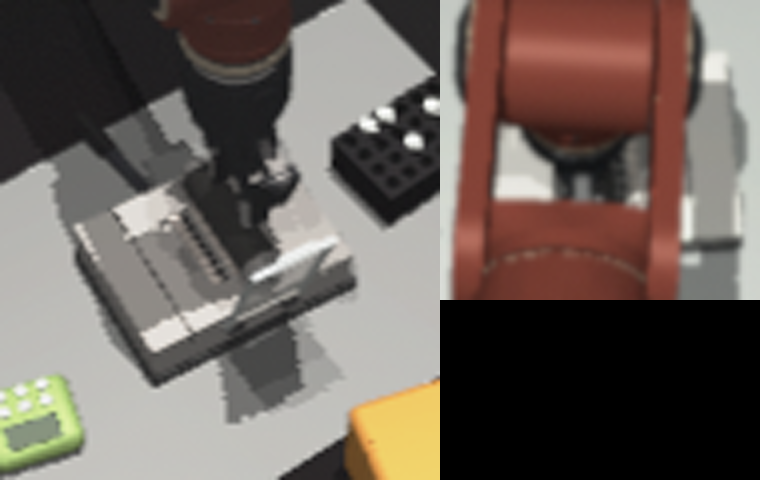

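>>> arm_command(
  rows="0 0 -5 0 0 0;0 0 -9 0 0 0;-0.5 0 -12 0 0 0;-0.5 0 -14.5 0 0 0;-0.3 -4 -15 0 0 0;0 -8 -15 0 0 0;0.3 -12 -15 0 0 0;0.6 -16 -15 0 0 0;0.9 -20 -15 0 0 0;1.1 -24 -15 0 0 0;1.4 -28 -15 0 0 0;1.7 -32 -15 0 0 0",
)

```text
t: 12.45
tool_pos: [0.5218, 0.0062, 0.1437]
tool_rot: [2.137, 2.292, 0.004]
contact_force: [-4.1, -0.6, 13.0]
opening: 0.0381
```

>>> arm_command(
  rows="0 0 5 0 0 0;-1.5 5 13 0 0 0;-3 17.5 13 0 0 0;-3 17.5 12 0 0 0;-3 17.5 8 0 0 0;-3 17.5 5 0 0 0;-3 17.5 2 0 0 0;-3 17.5 2 0 0 0",
)

```text
t: 13.45
tool_pos: [0.5188, 0.0236, 0.1462]
tool_rot: [2.138, 2.293, 0.003]
contact_force: [-3.3, 0.9, 7.6]
opening: 0.0385
```

>>> arm_command(
  rows="-1 0 -3 0 0 0;-0.9 -4 -5 0 0 0;-0.6 -8 -5 0 0 0;-0.4 -12 -5 0 0 0;-0.1 -16 -5 0 0 0;0.2 -20 -5 0 0 0;0.5 -24 -5 0 0 0;0.8 -28 -5 0 0 0;1 -32 -5 0 0 0;1 -32 -5 0 0 0",
)

```text
t: 14.7
tool_pos: [0.5214, -0.0093, 0.144]
tool_rot: [2.136, 2.29, 0.005]
contact_force: [-3.1, -1.1, 11.8]
opening: 0.0384
```

>>> arm_command(
  rows="0 0 5 0 0 0;-1.5 5 13 0 0 0;-3 17.5 13 0 0 0;-3 17.5 12 0 0 0;-3 17.5 8 0 0 0;-3 17.5 5 0 0 0;-3 17.5 2 0 0 0;-3 17.5 2 0 0 0",
)

```text
t: 15.7
tool_pos: [0.5183, 0.0081, 0.1463]
tool_rot: [2.137, 2.29, 0.003]
contact_force: [-3.3, 0.8, 6.5]
opening: 0.0383
```

>>> arm_command(
  rows="-1 0 -3 0 0 0;-0.9 -4 -5.5 0 0 0;-0.6 -8 -5.5 0 0 0;-0.4 -12 -5.5 0 0 0;-0.1 -16 -5.5 0 0 0;0.2 -20 -5.5 0 0 0;0.5 -24 -5.5 0 0 0;0.8 -28 -5.5 0 0 0;0.8 -28 -5.5 0 0 0",
)

```text
t: 16.82
tool_pos: [0.5206, -0.0208, 0.1436]
tool_rot: [2.136, 2.287, 0.005]
contact_force: [-3.3, -0.5, 13.1]
opening: 0.0384
```

>>> arm_command(
  rows="0 0 5 0 0 0;-1.5 8 20 0 0 0;-3 40 40 0 0 0;-3 100 40 0 0 0;-3 100 40 0 0 0",
)

```text
t: 17.45
tool_pos: [0.5172, 0.0825, 0.1842]
tool_rot: [2.13, 2.293, 0.006]
contact_force: [-0.2, -1.3, -0.5]
opening: 0.0383
```

```bash
python3 - <<'E'
from h import *
b=snap('scene','scene5.png')['frame'][155:275,220:330,::-1]
a=snap('top','top5.png')['frame'][170:245,240:320,::-1]
b=cv2.resize(b,None,fx=4,fy=4,interpolation=cv2.INTER_CUBIC);a=cv2.resize(a,None,fx=4,fy=4,interpolation=cv2.INTER_CUBIC)
c=np.zeros((480,760,3),np.uint8);c[:,:440]=b;c[:300,440:]=a
cv2.imwrite('pics/crop5.png',c)
E
python3 o.py
```

```text
17.55 [0.5172 0.0798 0.1836] [ 0.29 -0.82 -0.09] [2.1336 2.2894 0.004 ] [-0.01  0.02 -0.02]
```

View pics/crop5.png

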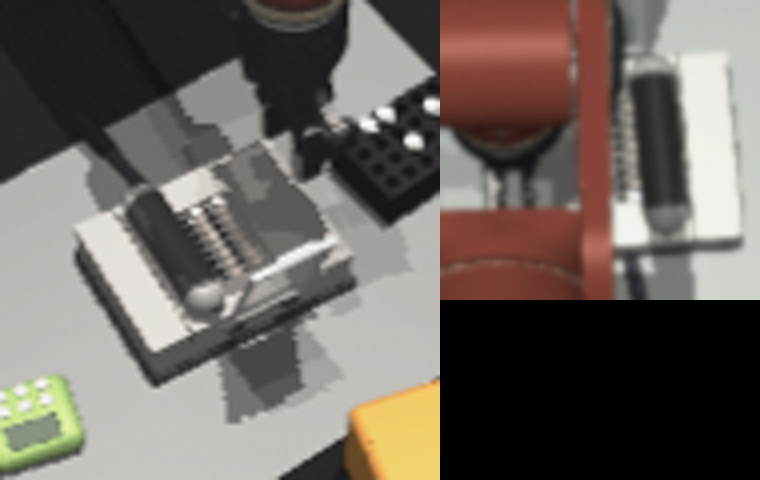

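```bash
cat > roll.py <<'E'
from h import *
import sys
d=snap('top'); g=cv2.cvtColor(d['frame'],cv2.COLOR_RGB2GRAY)
x0,x1=int(sys.argv[1]),int(sys.argv[2])
m=np.zeros_like(g); m[180:232,x0:x1]=(g[180:232,x0:x1]<95)*255
n,l,s,c=cv2.connectedComponentsWithStats(m); i=1+s[1:,4].argmax(); print(s[i],c[i])
pts=np.argwhere(l==i)[:,::-1]
p=(.51894,.01867,.0684); z=.0436+.016; co,si=np.cos(p[2]),np.sin(p[2]);Rb=np.array([[co,-si],[si,co]])
mu=pts.mean(0); v=np.linalg.svd(pts-mu,full_matrices=False)[2][0]
A=onz(d,*mu,z);B=onz(d,*(mu+v*20),z)
print('roller block mm',Rb.T@(A[:2]-p[:2])*1e3,'yaw world',np.degrees(np.arctan2(*(B-A)[1::-1]))%180)
E
python3 roll.py 286 307
```

```text
[286 188  16  36 393] [294.02798982 204.48600509]
roller block mm [  5.31167851 -35.29580483] yaw world 6.503164139128188
```

```bash
sed -i 's/<95/<float(sys.argv[3])/' roll.py; for t in 65 80; do python3 roll.py 289 307 $t; done
python3 - <<'E'
import cv2;g=cv2.imread('pics/top5.png',0);print(g[186:230:3,282:308])
E
```

```text
[289 189  12  33 321] [294.25233645 204.68224299]
roller block mm [  4.72693641 -35.86073176] yaw world 4.2492784872336244
[289 189  13  33 345] [294.47826087 204.87536232]
roller block mm [  4.15053745 -36.43057201] yaw world 4.310216048091974
[[ 81  55  46  90 162 203 180 163 169 173 177 177 172 165 161 166 176 190
  225 235 236 236 236 236 236 236]
 [ 81  52  42  76 111 104  86  68  62  58  60  62  59  53  57  65  91 140
  191 229 236 236 236 236 236 236]
 [ 69  43  48  87 109  78  46  38  40  45  51  58  54  47  43  46  68 115
  180 229 237 237 237 237 237 237]
 [ 67  56  80 111 127 118  72  40  39  43  51  57  57  49  43  41  55 105
  180 229 237 237 237 237 237 237]
 [ 75  70  91 123 128 127  81  43  39  42  48  55  58  51  45  40  43  75
  141 208 233 237 237 237 237 237]
 [ 87  83  86 108 125 126  85  48  39  40  45  53  58  55  46  42  43  62
  102 164 228 238 238 238 238 238]
 [ 89  91  80  98 128 138 109  62  38  40  43  51  58  58  48  43  42  52
   87 160 228 238 239 239 239 238]
 [102 103  91 103 132 146 140  86  41  38  42  48  56  59  52  43  40  44
   81 159 226 238 239 239 239 239]
 [101 110  90  98 129 146 145  92  48  39  42  45  54  58  55  46  43  47
   77 131 192 233 239 239 239 239]
 [105 117  89  81 111 137 143 101  53  39  40  44  51  59  58  49  42  46
   68 121 193 233 239 239 239 239]
 [ 98 108  96  79  99 137 163 147  85  41  39  42  49  59  60  53  45  45
   58 102 180 232 240 240 240 239]
 [124 154 134 117 154 211 229 217 133  56  39  41  46  55  59  55  46  48
   55  77 144 218 238 240 240 240]
 [123 186 232 240 240 240 239 227 166  94  80  92 102 110 116 115 110 116
  129 122 136 188 232 240 241 241]
 [125 188 234 241 241 241 241 240 227 164 105  97 102 106 107 107 104 102
  112 156 197 205 233 241 241 241]
 [138 193 235 242 242 242 242 242 240 228 172 134 118 101  91  98 120 136
  150 183 214 205 227 234 234 234]]
```

>>> arm_command(
  rows="2 -45 0 0 0 0;4.5 -89 -5 0 0 0;4.5 -89 -20 0 0 0;4.5 -89 -26 0 0 0;4.5 -89 -27 0 0 0",
)

```text
t: 18.32
tool_pos: [0.5214, -0.0101, 0.1554]
tool_rot: [2.138, 2.288, 0.003]
contact_force: [0.6, 0.3, 0.3]
opening: 0.0386
```

>>> arm_command(
  rows="0 0 -5 0 0 0;0 0 -9 0 0 0;-0.3 0 -13 0 0 -0.1;-0.4 -4.5 -13.5 0 0 -0.4;-0.4 -9 -13.5 0 0 -0.7;-0.4 -13.5 -13.5 0 0 -1;-0.4 -18 -13.5 0 0 -1.3;-0.4 -22.5 -13.5 0 0 -1.5;-0.4 -27 -13.5 0 0 -1.8;-0.4 -31.5 -13.5 0 0 -2;-0.4 -36 -13.5 0 0 -2;-0.4 -36 -13.5 0 0 -2",
)

```text
t: 19.82
tool_pos: [0.5243, -0.0468, 0.1456]
tool_rot: [2.172, 2.245, 0.01]
contact_force: [4.2, -0.3, 9.0]
opening: 0.0384
```

>>> arm_command(
  rows="0 0 5 0 0 0;0 0 20 0 0 0;0 30 45 0 0 0;0 90 60 0 0 2;0 130 80 0 0 2;0 130 100 0 0 2",
)

```text
t: 20.58
tool_pos: [0.5236, 0.0855, 0.2464]
tool_rot: [2.128, 2.287, 0.01]
contact_force: [0.7, -0.4, -0.2]
opening: 0.0384
```

```bash
python3 - <<'E'
from h import *
b=snap('scene','scene6.png')['frame'][155:275,220:330,::-1]
a=snap('top','top6.png')['frame'][145:245,240:320,::-1]
b=cv2.resize(b,None,fx=4,fy=4,interpolation=cv2.INTER_CUBIC);a=cv2.resize(a,None,fx=4,fy=4,interpolation=cv2.INTER_CUBIC)
c=np.zeros((480,760,3),np.uint8);c[:,:440]=b;c[:400,440:]=a
cv2.imwrite('pics/crop6.png',c)
E
python3 o.py; for t in 65 80; do python3 roll.py 295 315 $t; done
```

```text
20.675 [0.5253 0.0834 0.2488] [0.73 0.51 0.42] [2.1285 2.2806 0.0151] [0.01 0.01 0.03]
[295 189  12  33 215] [299.40930233 202.30697674]
roller block mm [ 10.25335636 -50.39998951] yaw world 1.901924124768584
[295 188  13  34 296] [300.18918919 203.14527027]
roller block mm [  7.787796   -52.32634534] yaw world 3.1893840634906496
```

View pics/crop6.png

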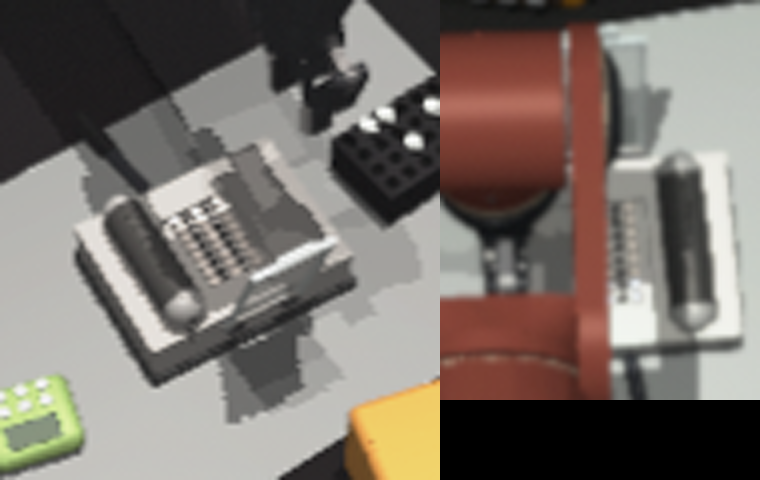

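```bash
cat > e.py <<'E'
from h import *
import sys
d=snap('top');g=cv2.cvtColor(d['frame'],cv2.COLOR_RGB2GRAY).astype(float)
p=(.51894,.01867,.0684);zt=.0436;co,si=np.cos(p[2]),np.sin(p[2]);Rb=np.array([[co,-si],[si,co]])
W=lambda l:np.r_[Rb@np.array(l[:2])/1e3+p[:2],zt+l[2]/1e3]
blk=lambda u,v,z:(Rb.T@(onz(d,u,v,z)[:2]-p[:2])*1e3).round(1)
# roller mid-lines per row: gradient extremes
c=[]
for r in range(190,220,2):
    row=cv2.resize(g[r:r+1,290:314],(240,1),interpolation=cv2.INTER_CUBIC)[0]; gr=np.gradient(cv2.GaussianBlur(row[None],(1,15),3)[0])
    a,b=gr[:130].argmin()/10+290-.45,gr[100:].argmax()/10+300-.45; c.append((r,a,b)); 
c=np.array(c);print(c.round(1).tolist())
k=np.polyfit(c[:,0],np.median((c[:,1]+c[:,2])/2-np.polyval(np.polyfit(c[:,0],(c[:,1]+c[:,2])/2,1),c[:,0]))+(c[:,1]+c[:,2])/2,1)
A,B=[blk(np.polyval(k,r),r,zt+.016) for r in(192,216)];print('axis pts',A,B,'yaw rel deg',np.degrees(np.arctan2(A[1]-B[1],A[0]-B[0])))
print('ends',blk(299.9,182.1,zt+.016),blk(303.6,227.1,zt+.016))
print('line clicked',blk(299.1,183.4,zt),blk(303.1,230.9,zt),'rightedge',[blk(u-.4,v-.4,zt) for u,v in((312,183.3),(315.5,231.3))])
for r in(186,205,228): print(g[r,288:322].astype(int))
E
python3 e.py
```

```text
[[190.0, 294.0, 305.0], [192.0, 294.0, 305.0], [194.0, 294.0, 306.0], [196.0, 294.0, 306.0], [198.0, 294.0, 306.0], [200.0, 295.0, 306.0], [202.0, 295.0, 307.0], [204.0, 295.0, 307.0], [206.0, 295.0, 307.0], [208.0, 295.0, 307.0], [210.0, 296.0, 308.0], [212.0, 296.0, 308.0], [214.0, 296.0, 308.0], [216.0, 296.0, 308.0], [218.0, 297.0, 308.0]]
axis pts [ 38.7 -53.4] [-27.9 -54.9] yaw rel deg 1.2902273520604597
ends [ 66.3 -56.4] [-58.4 -56.1]
line clicked [ 66.3 -55.1] [-66.6 -55.1] rightedge [array([ 65.2, -89.8]), array([-69. , -87.7])]
[227 227 228 228 226 215 167 121 106 108 122 153 180 174 163 156 166 203
 231 236 236 235 228 203 193 198 200 199 199 199 199 198 199 198]
[161 149 147 141 133 142 132  87  46  38  40  45  52  60  67  72  68  64
  85 160 228 239 239 238 228 191 174 194 203 203 202 202 201 201]
[242 242 243 242 241 229 180 154 153 152 150 144 134 122 114 138 193 216
 228 233 234 233 232 231 230 225 206 187 200 206 206 206 206 206]
```

Run:
```python
from h import *
a=snap('top');b=snap('scene')
p=(.51894,.01867,.0684);co,si=np.cos(p[2]),np.sin(p[2]);Rb=np.array([[co,-si],[si,co]])
for t,s in(((265.35,155.85),(303.4,214.6)),((291.6,154.6),(282.1,223.4))):
    X,e=tri(a,t,b,s);print(X.round(4),e.round(4),(Rb.T@(X[:2]-p[:2])).round(4))
for th in(1.65,1.7,1.75,1.8,1.85,1.9):
    o=[]
    for y in(.032,-.032):
        x=.07+.132*np.cos(th);zz=.0436+.0006+.132*np.sin(th)
        X=np.r_[Rb@[x,y]+p[:2],zz];o.append((proj(a,X).round(1).tolist(),proj(b,X).round(1).tolist()))
    print(th,o)
```

```text
[0.6323 0.0594 0.1703] 0.0027 [0.1159 0.0329]
[ 0.6348 -0.0063  0.1739] 0.0006 [ 0.1139 -0.0328]
1.65 [([267.8, 177.1], [293.2, 198.7]), ([293.2, 175.3], [272.7, 208.2])]
1.7 [([268.0, 179.7], [292.0, 197.2]), ([293.4, 177.9], [271.6, 206.6])]
1.75 [([268.2, 182.3], [290.8, 195.7]), ([293.6, 180.5], [270.4, 205.1])]
1.8 [([268.4, 184.9], [289.7, 194.4]), ([293.7, 183.1], [269.3, 203.7])]
1.85 [([268.6, 187.5], [288.5, 193.1]), ([293.9, 185.7], [268.3, 202.4])]
1.9 [([268.8, 190.1], [287.4, 192.0]), ([294.1, 188.3], [267.2, 201.2])]
```

>>> arm_command(
  rows="0 0 45 0 0 0;10 -5 75 0 0 0;60 -25 75 0 0 0;110 -45 75 0 0 0;149 -55 75 0 0 0;149 -55 75 0 0 0;149 -55 75 0 0 0",
  jaw=0,
)

```text
t: 21.8
tool_pos: [0.6721, 0.0269, 0.3181]
tool_rot: [2.137, 2.282, 0.006]
contact_force: [0.6, 0.1, -0.8]
opening: -0.0001
```

>>> arm_command(
  rows="1 1 -30 0 0 0;1 1 -60 0 0 0;1 1 -80 0 0 0;1 1 -85 0 0 0;1 1 -85 0 0 0",
)

```text
t: 22.42
tool_pos: [0.6732, 0.0279, 0.2338]
tool_rot: [2.137, 2.282, 0.006]
contact_force: [0.1, 0.4, -0.0]
opening: 0.0003
```

```bash
python3 - <<'E'
from h import *
b=snap('scene','scene7.png')['frame'][120:290,210:350,::-1]
a=snap('top','top7.png')['frame'][80:245,220:330,::-1]
b=cv2.resize(b,None,fx=3,fy=3,interpolation=cv2.INTER_CUBIC);a=cv2.resize(a,None,fx=3,fy=3,interpolation=cv2.INTER_CUBIC)
c=np.zeros((510,760,3),np.uint8);c[:,:420]=b;c[:495,425:755]=a
cv2.imwrite('pics/crop7.png',c)
E
python3 o.py
```

```text
22.525 [0.6737 0.0278 0.2349] [-0.55  0.77  0.56] [2.136  2.2809 0.0081] [ 0.01  0.02 -0.04]
```

View pics/crop7.png

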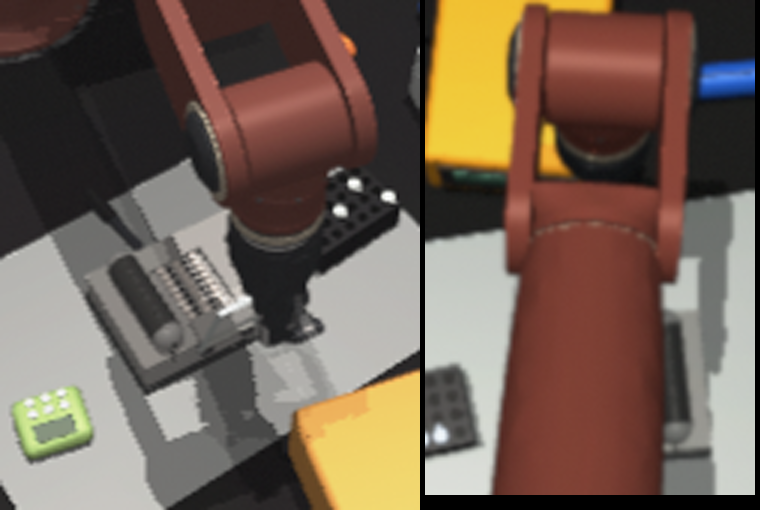

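>>> arm_command(
  rows="-12 -1 0 0 0 0;-24 -1.6 0 0 0 0;-34 -2.3 4 0 0 0;-45 -3 8 0 0 0;-55 -3.7 11 0 0 0;-66 -4.5 13 0 0 0;-75 -5 13 0 0 0;-84 -5.7 13 0 0 0;-92 -6.3 12 0 0 0;-99 -6.8 10 0 0 0;-108 -7.4 8 0 0 0;-115 -7.9 5 0 0 0",
)

```text
t: 24.02
tool_pos: [0.5582, 0.0199, 0.2397]
tool_rot: [2.136, 2.281, 0.008]
contact_force: [0.5, -0.5, 0.6]
opening: -0.0004
```

```bash
python3 o.py
```

```text
24.025 [0.5582 0.0199 0.2397] [ 0.48 -0.47  0.65] [2.1361 2.2809 0.0082] [ 0.   -0.03  0.  ]
```

>>> arm_command(
  rows="-7 -0.5 -4 0 0 0;-14 -1 -8 0 0 0;-22 -1.5 -12 0 0 0;-29 -2 -17 0 0 0;-35 -2.4 -22 0 0 0;-40.5 -2.8 -27 0 0 0;-46 -3.2 -33 0 0 0;-52 -3.6 -39 0 0 0;-57 -3.9 -45 0 0 0;-61 -4.2 -52 0 0 0;-65 -4.5 -60 0 0 0;-69 -4.7 -67 0 0 0",
)

```text
t: 25.52
tool_pos: [0.4889, 0.0152, 0.172]
tool_rot: [2.136, 2.281, 0.008]
contact_force: [0.7, -0.2, 0.2]
opening: -0.0001
```

>>> arm_command(
  rows="-2 -0.2 -5 0 0 0;-4 -0.3 -10 0 0 0;-6 -0.4 -15 0 0 0;-8 -0.5 -20 0 0 0;-9 -0.6 -25 0 0 0;-10 -0.7 -30 0 0 0;-10 -0.7 -35 0 0 0;-10 -0.7 -35 0 0 0",
)

```text
t: 26.52
tool_pos: [0.4786, 0.0146, 0.1364]
tool_rot: [2.137, 2.282, 0.007]
contact_force: [0.3, -0.7, -0.1]
opening: 0.0001
```

>>> arm_command(
  rows="0 0 -3 0 0 0;0 0 -6 0 0 0;0 0 -9 0 0 0;0 0 -9 0 0 0",
)

```text
t: 27.02
tool_pos: [0.4784, 0.0146, 0.1271]
tool_rot: [2.137, 2.282, 0.007]
contact_force: [-0.2, -0.4, 0.2]
opening: -0.0002
```

>>> arm_command(
  rows="0 0 -2 0 0 0;0 0 -4 0 0 0;0 0 -4 0 0 0",
)

```text
t: 27.4
tool_pos: [0.4784, 0.0146, 0.1229]
tool_rot: [2.137, 2.282, 0.007]
contact_force: [0.9, -0.6, 0.9]
opening: -0.0003
```

>>> arm_command(
  rows="0 0 -2 0 0 0;0 0 -3.5 0 0 0;0 0 -3.5 0 0 0",
)

```text
t: 27.78
tool_pos: [0.4785, 0.0146, 0.1199]
tool_rot: [2.137, 2.282, 0.006]
contact_force: [-3.0, 0.3, 5.4]
opening: -0.0001
```

>>> arm_command(
  rows="0 0 -2 0 0 0;0 0 -3.5 0 0 0;0 0 -3.5 0 0 0",
)

```text
t: 28.15
tool_pos: [0.4787, 0.0146, 0.1175]
tool_rot: [2.137, 2.283, 0.005]
contact_force: [-5.4, 0.1, 9.5]
opening: -0.0003
```

>>> arm_command(
  rows="0 0 10 0 0 0;0 0 40 0 0 0;0 0 90 0 0 0;-20 -50 140 0 0 0;-50 -110 160 0 0 0;-90 -170 170 0 0 0;-110 -230 170 0 0 0;-110 -280 170 0 0 0;-110 -330 170 0 0 0;-110 -330 170 0 0 0;-110 -330 170 0 0 0",
)

```text
t: 29.52
tool_pos: [0.3685, -0.3153, 0.2873]
tool_rot: [2.139, 2.283, 0.006]
contact_force: [-0.4, 0.4, 0.0]
opening: -0.0001
```

```bash
python3 - <<'E'
from h import *
b=snap('scene','scene8.png')['frame'][155:275,220:320,::-1]
a=snap('top','top8.png')['frame'][145:265,240:330,::-1]
b=cv2.resize(b,None,fx=4,fy=4,interpolation=cv2.INTER_CUBIC);a=cv2.resize(a,None,fx=4,fy=4,interpolation=cv2.INTER_CUBIC)
cv2.imwrite('pics/crop8.png',np.hstack([b,a]))
E
python3 o.py;python3 e.py
```

```text
29.625 [ 0.3689 -0.3143  0.2875] [-0.29  0.05  0.41] [2.136  2.2845 0.0057] [-0.    0.   -0.04]
[[190.0, 294.0, 305.0], [192.0, 294.0, 305.0], [194.0, 294.0, 306.0], [196.0, 295.0, 306.0], [198.0, 295.0, 306.0], [200.0, 295.0, 306.0], [202.0, 295.0, 307.0], [204.0, 295.0, 307.0], [206.0, 295.0, 307.0], [208.0, 296.0, 307.0], [210.0, 296.0, 308.0], [212.0, 296.0, 308.0], [214.0, 296.0, 308.0], [216.0, 297.0, 308.0], [218.0, 297.0, 308.0]]
axis pts [ 38.7 -53.7] [-27.9 -55.3] yaw rel deg 1.3762104625666172
ends [ 66.3 -56.4] [-58.4 -56.1]
line clicked [ 66.3 -55.1] [-66.6 -55.1] rightedge [array([ 65.2, -89.8]), array([-69. , -87.7])]
[173 184 204 217 230 227 198 169 169 180 188 193 188 174 163 156 166 202
 231 236 236 235 227 203 193 197 199 199 198 199 198 198 198 198]
[179 175 175 194 227 237 226 164  88  62  68  79  98 108  99  80  68  64
  86 159 228 238 239 237 227 190 173 194 201 202 202 201 201 201]
[225 228 228 227 227 227 226 228 238 241 240 236 229 216 189 168 196 216
 227 233 233 232 231 230 230 225 205 186 199 206 206 205 205 206]
```

View pics/crop8.png

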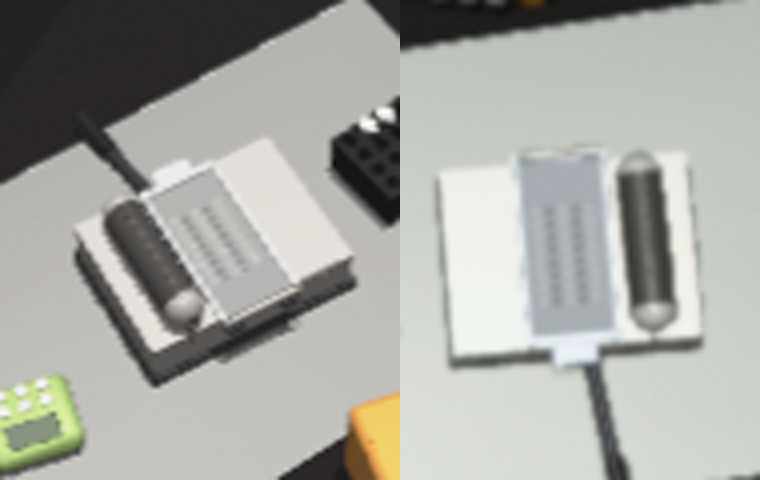

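```bash
python3 -c "
from station import workorder
print(workorder.finish_job())"
```

```text
the job is handed in; nothing more can be done
None
```

The roller is on the engraved line and the cover is shut. I handed the job in at about 30 s of the 72 s allowed. Handing in gives no verdict, so what follows is from my own measurements.

- **Rolling:** I pressed the roller from above with both fingertips and rolled it across in six strokes. At the ends of the first five, over the strips, the force read 12–13 N. The last, along the deck to the line, read 9 N.
- **Strips:** I couldn't see directly whether they are flush. The tool height at the ends of those five strokes, taken on the deck and over the strips, agreed to about 0.4 mm. A strip still proud would have held the roller more than 2 mm higher, so I take all three as seated.
- **Roller:** The last image puts its axis 0–1.5 mm from the line, depending on the method (edges or end points). It lies about 1° off parallel (limit 4°). It sits about 4 mm off centre along its own length (limit 10 mm), having crept towards the far side while I rolled it. The number of turns it made is inferred from the tip travel, not seen.
- **Cover:** I pushed it over slowly from behind and pressed it down with about 10 N. It looks flat in both views, but I did not measure its angle.
- **Bystanders:** The marker pen, timer and tube rack look unmoved in the pictures; I did not check the others numerically. The arm finished clear of everything.

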